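# Roll the poster tube onto its mat

### The job

Roll the cardboard poster tube across the table onto the thin grey mat and leave it lying still there, the whole tube over the mat with a border of mat showing on all four sides. Roll it with the fingertips working on its upper half only; do not pinch it, slide it along without turning, or lift it off the table, and do not disturb the two jars and the card standing around it.

Things in the scene. Friction and masses are not known exactly. Their poses are not given: they have to be found in the camera images.
- tube: the cardboard poster tube with white end caps, a rigid cylinder 180 mm long lying on the table, pointing roughly away from the robot; 0.2 to 0.45 kg. It runs on its caps (80 mm diameter, 10 mm long); the cardboard between is 78 mm (top 79 mm up). Origin: middle of its axis, 40 mm up; x along the tube. It rolls sideways, 40 mm per rad, and once still it stays; let go while moving, it rolls on
- tube_end_far (a point): centre of the tube's end face at +90 mm on its x axis (the end away from the robot)
- tube_end_near (a point): centre of the tube's end face at -90 mm on its x axis (the end towards the robot)
- mat: a thin grey felt mat with a narrow dark edge, lying 120 to 200 mm (centre to centre) to the left or right of the tube, nearly parallel to it (within 0.06 rad); fixed, 260 mm along its x axis (away from the robot), 112 mm along its y axis (to the left), 1 mm thick and no step for the tube. Origin: its centre, on the table
- toothpick_jar: a clear jar of cocktail sticks, 45 mm across and 68 mm high, standing loose to the left of the tube and the mat; origin at the centre of its underside. Not to be disturbed
- spread_jar: a glass jar with a black screw lid, 68 mm across and 67 mm high, standing loose to the right of the tube and the mat; origin at the centre of its underside. Not to be disturbed
- tent_card: a folded card, 118 mm wide and 92 mm high, standing loose at the back right; origin at the centre of its underside. Not to be disturbed

How it is judged:
By the outcome, as a careful person would: the job done as asked, in the order asked, and still so for the second after the job is handed in, with the robot touching nothing.
It also fails if it takes over 69 s, if anything falls off the work surface, if the arm or the gripper's body presses on something with over 40 N, if the wrist force passes 120 N, or if a joint passes its speed limit or range.

### The arm

A 7-joint arm with a two-finger parallel gripper is mounted at the origin on a cart in front of the work surface, level with it; the furniture and walls round the work are solid. World frame = base frame: x ahead of the robot, y to its left, z up, the work surface at z = 0. Lengths are in m, angles in rad, forces in N, time in s.
With the tool pointing down it reaches from about 0.425 to 0.925 m from the base axis. Payload 6.8 kg.
Tool frame: the origin (TCP) lies between the finger pads, 19 mm behind the fingertips; this is the grasp point; z points along the fingers, y is the line along which they close (so a half turn about z gives the same grasp; the last joint's range is limited). The gripper opens to 85 mm and grips with 20 to 120 N. Pads are 22 mm wide; open, the fingers measure 114 mm over their backs; the gripper's body (76 mm by 85 mm) begins 54 mm behind the grasp point. The pads swing forward as they close: fully open they stand 13 mm farther back than shut.
Start: joints at [1.114, 0.477, 0.022, 1.555, -0.011, 1.109, -0.083], TCP at [0.231, -0.634, 0.25] pointing down, gripper open.
Joint ranges: [-2.96, 2.96], [-0.34, 2.1], [-1.41, 1.46], [0.24, 2.44], [-1.37, 4.51], [0.17, 1.92], [-2.96, 2.96]. Speed limits (rad/s): [2.39, 2.39, 3.14, 3.14, 3.14, 3.14, 3.14].

### API

Orientations are given as a unit quaternion [w, x, y, z].
In Python, from rig import env gives the robot as it stands. The module is installed in compiled form; this text tells all that it offers.
- The arm moves only by the tool move_arm, never from a script. Its arguments are lists of equal length, an entry for each row: "angular": the turn, a rotation vector about the tool's x, y, z each as a share of 0.5 rad, from -1 to 1, a list of three; "travel": the shift along the tool's x, y, z each as a share of 25 cm, from -1 to 1, a list of three; "grip": the opening, from 0 (shut) to 1 (fully open). A call has 1 to 12 rows; each row is the pose to reach, as a shift and turn from the pose commanded when the call began, along the tool's axes at that moment; what a row does not reach only later rows make up. A row lasts 1/8 s, in which the tool goes at most 62.5 mm and 10.7 degrees, less where a joint would pass 70% of its speed; a pose out of reach is approached as far as the arm can. A call with a number of a shift or a turn outside -1 to 1 is refused whole. A call with a gripper value outside its range is refused whole. The fingers move at their own pace and stop on an object; "force" is the grip in N (left out, the last holds). Time passes only in rows, so rows that repeat a pose let the fingers close. It gives the time, the measured TCP pose, the force, the opening and the grip force at its end, in the units of the state.
- env.get_obs(): the state, without advancing time (a new reading comes with each control period).
- env.grab_frame(name): name is "scene" or "top" or "wrist"; returns (picture, depth): 400x640x3 uint8, red, green, blue; 400x640 float32, m along the optical axis (not along the pixel's ray), 0 where there is no reading.
- env.camera_info(name): a dict with "camera_matrix" (3x3 intrinsics, pixels), "R" (3x3) and "t" (3): a world point X has camera coordinates R X + t; the wrist camera has in their place "hand_eye" (4x4, takes a point from camera to tool coordinates, whose origin is the TCP and whose axes are the flange's). Camera axes: x right, y down, z forward; pixel columns grow to the right and rows downward; lengths in m; the calibration is good to about 2 mm. A picture is of the moment at which its call begins: read the wrist's pose just before it. camera_info takes no time and is no camera call.
- env.hand_in(): hands the job in; it is judged then, once.
Trained networks look in the newest picture that a camera, given by its name, has taken for a name from the list of things; names that differ only in an ending like _2 or _b are one class to them, and where a whole thing is asked for, a point or a joint stands for the part that bears it (a point fixed in the world has none). Each returns a list of dicts, best first, with "p" (0 to 1); they miss things now and then, are a little off and sometimes report something else, mostly with a low value. They report only what shows in the picture. A call takes as long as a camera call.
- env.look_for(camera, query): "centre" ([x, y, z] in m, in world coordinates, good to about 4 mm: the middle of the surface that is visible of it).
The state is a dict: "time": time; "joint_pos": joint angles; "qvel": joint speeds; "effort": joint torques, N m; "eef_pos": TCP position; "tool_rot": TCP orientation; "ft_force": force on the tool from outside, world axes, zero at the start; "ft_torque": the same for the moment, N m; "width": finger opening in m; "grasp_force": force on a finger pad.
Only numpy, scipy, OpenCV 4.12 (cv2) and the standard library are available. Lean on these libraries where they do the work, as an engineer would, in place of code of your own. Each camera call takes 0.05 s, during which the arm holds its last target. There are 200 camera calls.

## Working session

There is one attempt and no reset: what is moved stays moved. The work goes in short steps, Python scripts to look and compute and a tool call to move; the robot and the scene stay as the last step left them, time stands still between calls to the robot, and variables do not carry over. Pictures are saved under pics/ and viewed, at most 10 in all, crops included, and the job is handed in when it is done.

Besides the shell and the picture viewer there is one more tool, called after ">>>" as a command line: name --argument value ..., lists and objects as JSON in quotes. move_arm: Moves the arm, as the interface text tells. Its arguments: {"type":"object","properties":{"angular":{"type":"array"},"travel":{"type":"array"},"grip":{"type":"array"},"force":{"type":"number"}},"required":["angular","travel","grip"]}

```bash
mkdir -p pics; python3 - <<'E'
from rig import env
import cv2,numpy as np
o=env.get_obs();print(o['time'],o['eef_pos'],o['tool_rot'],o['width'])
for c in ['top','scene']:
    p,d=env.grab_frame(c);cv2.imwrite(f'pics/{c}0.png',p[:,:,::-1])
    for q in ['tube','tube_end_far','tube_end_near','mat','toothpick_jar','spread_jar','tent_card']:
        r=env.look_for(c,q);print(c,q,[(np.round(a['centre'],3).tolist(),round(a['p'],2)) for a in r[:2]])
E
```

```text
0.0 [ 0.23050624 -0.63383379  0.24902574] [-8.90138349e-04  9.84830699e-01  1.73515571e-01 -2.18407048e-04] 0.08548199934737324
top tube [([0.502, 0.065, 0.076], 0.56)]
top tube_end_far [([0.506, 0.064, 0.07], 0.75)]
top tube_end_near [([0.504, 0.062, 0.074], 0.68)]
top mat [([0.488, 0.227, 0.002], 0.93)]
top toothpick_jar [([0.433, 0.344, 0.047], 0.53)]
top spread_jar [([0.511, -0.064, 0.064], 0.79)]
top tent_card [([0.648, -0.19, 0.056], 0.87)]
scene tube [([0.478, 0.084, 0.061], 0.73)]
scene tube_end_far [([0.481, 0.086, 0.064], 0.81)]
scene tube_end_near [([0.481, 0.085, 0.063], 0.63), ([0.425, 0.357, 0.042], 0.52)]
scene mat [([0.48, 0.233, -0.003], 0.6)]
scene toothpick_jar [([0.418, 0.356, 0.045], 0.85)]
scene spread_jar [([0.499, -0.054, 0.054], 0.95)]
scene tent_card [([0.648, -0.184, 0.048], 0.78), ([0.478, 0.086, 0.059], 0.44)]
```

View pics/top0.png

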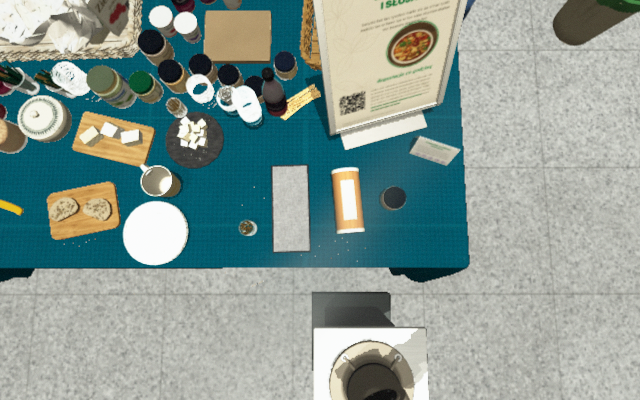

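The top view shows the tube at columns 333–364, rows 168–233. The mat is to its left at columns 272–310, rows 165–252, with the spread jar at (393,198) and the toothpick jar at (247,228).

```bash
cat > h.py <<'E'
from rig import env
import cv2,numpy as np
def cloud(c):
    p,d=env.grab_frame(c);i=env.camera_info(c);K=i['camera_matrix'];v,u=np.mgrid[:400,:640]
    P=np.stack([(u-K[0,2])/K[0,0]*d,(v-K[1,2])/K[1,1]*d,d],-1)
    return p,d,(P-i['t'])@i['R']
def rect(q):
    (c,s,a)=cv2.minAreaRect(q.astype(np.float32)*1000);b=cv2.boxPoints((c,s,a))
    return np.round(c,1),np.round(s,1),round(a,2)
def tube(W,d,y0=-.02,y1=.32):
    m=(W[...,2]>.045)&(W[...,2]<.1)&(d>0)&(W[...,1]>y0)&(W[...,1]<y1)&(W[...,0]>.36)&(W[...,0]<.63)
    m=cv2.morphologyEx(m.astype(np.uint8),cv2.MORPH_OPEN,np.ones((5,5)))>0
    return W[m]
E
python3 - <<'E'
from h import *
p,d,W=cloud('top')
i=env.camera_info('top');print('cam',-i['R'].T@i['t'])
q=tube(W,d);print('tube',len(q),rect(q[:,:2]),np.percentile(q[:,2],[50,95]))
for x in np.arange(.4,.62,.02):
    s=q[abs(q[:,0]-x)<.005]
    if len(s):print(round(x,2),s[:,1].min().round(3),s[:,1].max().round(3),s[:,2].max().round(3))
g=p.astype(int);m=(abs(g[...,0]-g[...,2])<25)&(g.mean(-1)>70)&(W[...,2]<.012)&(W[...,2]>-.01)&(W[...,1]>.12)&(W[...,1]<.31)&(W[...,0]>.3)&(W[...,0]<.66)
m=cv2.morphologyEx(m.astype(np.uint8),cv2.MORPH_OPEN,np.ones((5,5)))>0
print('mat',rect(W[m][:,:2]),np.median(W[m][:,2]))
p,d,W=cloud('scene');q=tube(W,d);print('tube scene',rect(q[:,:2]),q.max(0),q.min(0))
E
```

```text
cam [0.38208715 0.14612862 1.11897447]
tube 1735 (array([507.6,  61.7]), array([180.5,  77.1]), 4.48) [0.07291054 0.07992978]
0.42 0.018 0.093 0.08
0.44 0.02 0.093 0.08
0.46 0.02 0.096 0.083
0.48 0.023 0.096 0.082
0.5 0.025 0.098 0.084
0.52 0.024 0.101 0.08
0.54 0.027 0.101 0.082
0.56 0.03 0.104 0.082
0.58 0.032 0.106 0.081
0.6 0.032 0.093 0.081
mat (array([492.8, 228.6]), array([257.2, 109.5]), 2.47) -0.00020940022421581274
tube scene (array([506.4,  68.8]), array([184.6,  74.6]), 5.75) [0.59726788 0.10982644 0.08266075] [0.41365844 0.02298016 0.04500809]
```

View pics/scene0.png

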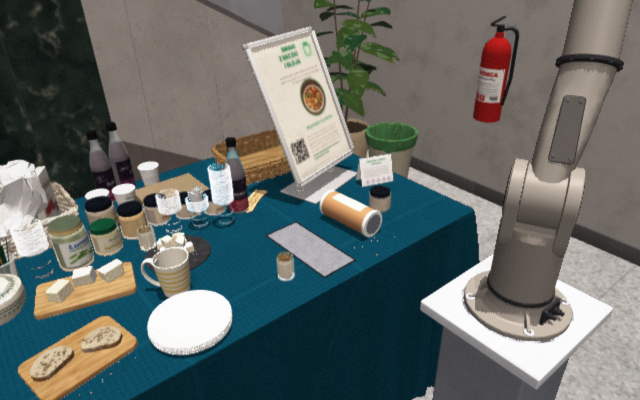

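>>> move_arm --angular '[[0,0,-0.2],[0,0,-0.4],[0,0,-0.6],[0,0,-0.75],[0,0,-0.867],[0,0,-0.867],[0,0,-0.867]]' --travel '[[0.13,-0.15,0],[0.26,-0.3,0],[0.4,-0.45,0],[0.53,-0.6,0],[0.664,-0.746,0],[0.664,-0.746,0],[0.664,-0.746,0]]' --grip '[1,1,1,1,1,1,1]'

```text
time: 1.78
eef_pos: [0.3228, -0.403, 0.2503]
tool_rot: [0.0, 0.925, 0.381, -0.0]
ft_force: [-0.3, -0.0, 0.1]
width: 0.0853
grasp_force: 0.0
```

```bash
cat >> h.py <<'E'
from scipy.spatial.transform import Rotation as Ro
def togo(pos,yaw):
    o=env.get_obs();w=o['tool_rot'];R=Ro.from_quat([w[1],w[2],w[3],w[0]])
    c,s=np.cos(yaw),np.sin(yaw)  # tool x at yaw+90deg, y along tube, z down
    T=Ro.from_matrix(np.array([[-s,c,0],[c,s,0],[0,0,-1]]))
    print('t',o['time'],'pos',np.round(o['eef_pos'],4),'F',np.round(o['ft_force'],1),'w',round(o['width'],4),'q',np.round(o['joint_pos'],2))
    print('travel share',np.round(R.inv().apply(np.array(pos)-o['eef_pos'])/.25,3),'ang share',np.round((R.inv()*T).as_rotvec()/.5,3))
E
python3 -c "
from h import *
togo([.508,.062,.25],.078)"
```

```text
t 1.775 pos [ 0.3228 -0.403   0.2503] F [-0.3 -0.   0.1] w 0.0853 q [ 0.91  0.22 -0.16  1.92  0.04  1.   -0.06]
travel share [ 1.836 -0.798 -0.   ] ang share [ 1.000e-03  2.000e-03 -1.734e+00]
```

>>> move_arm --angular '[[0,0,-0.2],[0,0,-0.4],[0,0,-0.6],[0,0,-0.75],[0,0,-0.867],[0,0,-0.867],[0,0,-0.867]]' --travel '[[0.18,-0.08,0],[0.37,-0.16,0],[0.55,-0.24,0],[0.74,-0.32,0],[0.92,-0.4,0],[0.92,-0.4,0],[0.92,-0.4,0]]' --grip '[1,1,1,1,1,1,1]'

```text
time: 2.65
eef_pos: [0.4154, -0.1709, 0.2499]
tool_rot: [0.0, 0.822, 0.57, -0.0]
ft_force: [-1.0, -0.2, -0.3]
width: 0.0855
grasp_force: 0.0
```

```bash
python3 -c "
from h import *
togo([.508,.046,.25],.078)"
```

```text
t 2.65 pos [ 0.4154 -0.1709  0.2499] F [-1.  -0.2 -0.3] w 0.0855 q [ 0.63  0.13 -0.4   2.05  0.06  0.98 -0.17]
travel share [ 0.942  0.043 -0.001] ang share [-0.     0.001 -0.871]
```

>>> move_arm --angular '[[0,0,-0.2],[0,0,-0.4],[0,0,-0.6],[0,0,-0.75],[0,0,-0.87],[0,0,-0.87],[0,0,-0.87],[0,0,-0.87],[0,0,-0.87],[0,0,-0.87]]' --travel '[[0.18,0.01,0],[0.37,0.02,0],[0.55,0.03,0],[0.74,0.04,0],[0.94,0.043,0],[0.94,0.043,0],[0.94,0.043,0.2],[0.94,0.043,0.4],[0.94,0.043,0.48],[0.94,0.043,0.48]]' --grip '[1,1,1,1,1,1,1,1,1,1]'

```text
time: 3.9
eef_pos: [0.5063, 0.0444, 0.1283]
tool_rot: [-0.001, 0.68, 0.733, -0.002]
ft_force: [-0.5, 0.4, 0.1]
width: 0.0853
grasp_force: 0.0
```

```bash
python3 - <<'E'
from h import *
togo([.508,.046,.1],.078)
p,d,W=cloud('top');q=tube(W,d);print(rect(q[:,:2]))
p,d,W=cloud('scene');cv2.imwrite('pics/s1.png',cv2.resize(p[150:300,260:460,::-1],None,fx=3,fy=3))
E
```

```text
t 3.9 pos [0.5063 0.0444 0.1283] F [-0.5  0.4  0.1] w 0.0853 q [ 0.24  0.42 -0.55  2.03  0.31  0.78 -0.42]
travel share [0.006 0.008 0.113] ang share [-0.008  0.002 -0.004]
(array([507.2,  62.8]), array([180.8,  75.8]), 5.9)
```

View pics/s1.png

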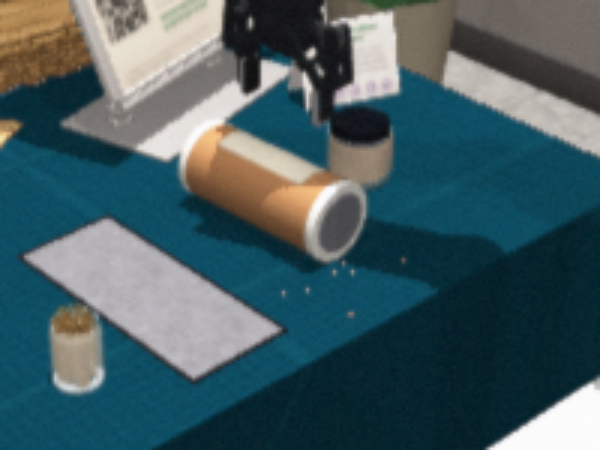

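The crop shows the fingers lined up along the tube just above it, with the mat to the left and the jar clear. I'll descend to contact next.

>>> move_arm --angular '[[0,0,0],[0,0,0],[0,0,0]]' --travel '[[0,0,0.05],[0,0,0.1],[0,0,0.1]]' --grip '[1,1,1]'

```text
time: 4.38
eef_pos: [0.5066, 0.0471, 0.104]
tool_rot: [-0.001, 0.678, 0.735, -0.001]
ft_force: [-0.5, 0.6, -0.4]
width: 0.0855
grasp_force: 0.0
```

>>> move_arm --angular '[[0,0,0],[0,0,0],[0,0,0]]' --travel '[[0,0,0.01],[0,0,0.02],[0,0,0.02]]' --grip '[1,1,1]'

```text
time: 4.75
eef_pos: [0.5074, 0.0473, 0.1]
tool_rot: [-0.0, 0.678, 0.735, -0.0]
ft_force: [-0.2, -0.3, 0.3]
width: 0.0855
grasp_force: 0.0
```

>>> move_arm --angular '[[0,0,0],[0,0,0],[0,0,0]]' --travel '[[0,0,0.01],[0,0,0.02],[0,0,0.02]]' --grip '[1,1,1]'

```text
time: 5.12
eef_pos: [0.5072, 0.0473, 0.0948]
tool_rot: [-0.0, 0.678, 0.735, -0.0]
ft_force: [-0.2, 0.2, -0.2]
width: 0.0851
grasp_force: 0.0
```

>>> move_arm --angular '[[0,0,0],[0,0,0],[0,0,0]]' --travel '[[0,0,0.01],[0,0,0.02],[0,0,0.02]]' --grip '[1,1,1]'

```text
time: 5.5
eef_pos: [0.5072, 0.0473, 0.0898]
tool_rot: [-0.0, 0.678, 0.735, -0.0]
ft_force: [-0.6, -0.5, 0.5]
width: 0.0855
grasp_force: 0.0
```

>>> move_arm --angular '[[0,0,0],[0,0,0],[0,0,0]]' --travel '[[0,0,0.01],[0,0,0.016],[0,0,0.016]]' --grip '[1,1,1]'

```text
time: 5.88
eef_pos: [0.5073, 0.0473, 0.0859]
tool_rot: [-0.0, 0.678, 0.735, -0.0]
ft_force: [0.0, -0.7, -0.3]
width: 0.0858
grasp_force: 0.0
```

>>> move_arm --angular '[[0,0,0],[0,0,0],[0,0,0]]' --travel '[[0,0,0.004],[0,0,0.008],[0,0,0.008]]' --grip '[1,1,1]'

```text
time: 6.25
eef_pos: [0.5075, 0.0473, 0.084]
tool_rot: [0.0, 0.678, 0.735, 0.0]
ft_force: [-0.4, 0.4, 1.4]
width: 0.0856
grasp_force: 0.2
```

>>> move_arm --angular '[[0,0,0],[0,0,0],[0,0,0]]' --travel '[[0,0,0.004],[0,0,0.006],[0,0,0.006]]' --grip '[1,1,1]'

```text
time: 6.62
eef_pos: [0.5076, 0.0472, 0.0835]
tool_rot: [0.0, 0.678, 0.735, -0.0]
ft_force: [-3.1, -0.5, 11.8]
width: 0.0853
grasp_force: 5.9
```

>>> move_arm --angular '[[0,0,0],[0,0,0],[0,0,0],[0,0,0],[0,0,0],[0,0,0],[0,0,0],[0,0,0],[0,0,0],[0,0,0],[0,0,0]]' --travel '[[0.01,0,0],[0.03,0,0],[0.055,0,0],[0.08,0,0],[0.105,0,0],[0.13,0,0],[0.155,0,0],[0.18,0,0],[0.195,0,0],[0.2,0,0],[0.2,0,0]]' --grip '[1,1,1,1,1,1,1,1,1,1,1]'

```text
time: 8.0
eef_pos: [0.5034, 0.0982, 0.084]
tool_rot: [0.0, 0.678, 0.735, 0.0]
ft_force: [-5.2, 0.3, 17.7]
width: 0.0855
grasp_force: 8.8
```

```bash
python3 - <<'E'
from h import *
togo([.508,.046,.084],.078)
p,d,W=cloud('scene');q=tube(W,d);print(rect(q[:,:2]))
cv2.imwrite('pics/s2.png',cv2.resize(p[150:300,260:460,::-1],None,fx=3,fy=3))
E
```

```text
t 8.0 pos [0.5034 0.0982 0.084 ] F [-5.2  0.3 17.7] w 0.0855 q [ 0.11  0.5  -0.52  2.05  0.38  0.69 -0.58]
travel share [-0.21   0.002 -0.   ] ang share [ 0.001 -0.     0.005]
(array([502.9,  96.8]), array([186. ,  77.2]), 10.2)
```

View pics/s2.png

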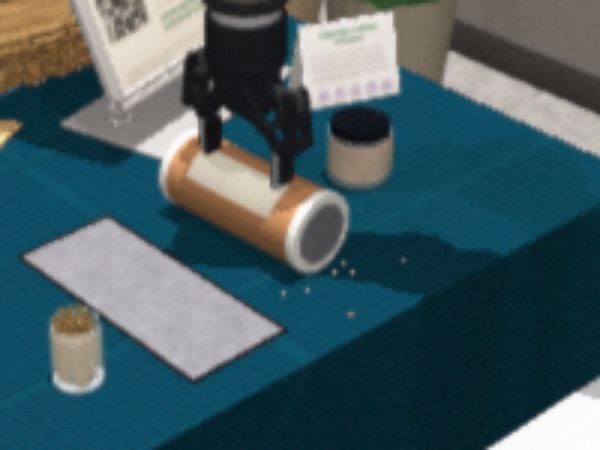

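The crop shows the tube rolled about 26 mm towards the mat, with the label turned and the fingers on top. I'll re-stroke.

>>> move_arm --angular '[[0,0,0],[0,0,0],[0,0,0],[0,0,0],[0,0,0],[0,0,0],[0,0,0]]' --travel '[[0,0,-0.03],[0,0,-0.06],[-0.056,0,-0.06],[-0.112,0,-0.06],[-0.112,0,-0.04],[-0.112,0,-0.01],[-0.112,0,0]]' --grip '[1,1,1,1,1,1,1]'

```text
time: 8.93
eef_pos: [0.5055, 0.0694, 0.0823]
tool_rot: [-0.0, 0.678, 0.735, -0.0]
ft_force: [-5.3, -3.2, 19.3]
width: 0.0853
grasp_force: 10.1
```

>>> move_arm --angular '[[0,0,0],[0,0,0],[0,0,0],[0,0,0],[0,0,0],[0,0,0],[0,0,0],[0,0,0],[0,0,0],[0,0,0],[0,0,0],[0,0,0]]' --travel '[[0,0,0],[0.015,0,0],[0.04,0,0],[0.07,0,0],[0.1,0,0],[0.13,0,0],[0.16,0,0],[0.19,0,0],[0.22,0,0],[0.235,0,0],[0.24,0,0],[0.24,0,0]]' --grip '[1,1,1,1,1,1,1,1,1,1,1,1]'

```text
time: 10.42
eef_pos: [0.5004, 0.1311, 0.0838]
tool_rot: [-0.0, 0.678, 0.735, 0.0]
ft_force: [-6.9, 2.1, 18.6]
width: 0.0852
grasp_force: 9.3
```

>>> move_arm --angular '[[0,0,0],[0,0,0],[0,0,0]]' --travel '[[0,0,-0.04],[0,0,-0.08],[0,0,-0.08]]' --grip '[1,1,1]'

```text
time: 10.8
eef_pos: [0.5014, 0.1292, 0.1032]
tool_rot: [0.0, 0.678, 0.735, 0.001]
ft_force: [0.7, -0.2, 0.4]
width: 0.0856
grasp_force: 0.0
```

```bash
python3 - <<'E'
from h import *
for c in ['top','scene']:
    p,d,W=cloud(c);q=tube(W,d);q=q[q[:,2]<.083];print(c,rect(q[:,:2]))
togo([.502,.105,.0824],.078)
E
```

```text
top (array([437.9, 117.5]), array([53.1, 68.9]), 0.59)
scene (array([501.9, 124.6]), array([185.9,  76.9]), 6.03)
t 10.9 pos [0.5009 0.1289 0.1024] F [ 0.2 -0.4 -0.8] w 0.0857 q [ 0.06  0.47 -0.54  2.02  0.36  0.73 -0.62]
travel share [-0.096 -0.003  0.08 ] ang share [0.    0.    0.004]
```

>>> move_arm --angular '[[0,0,0],[0,0,0],[0,0,0],[0,0,0],[0,0,0]]' --travel '[[-0.06,0,0],[-0.106,0,0],[-0.106,0,0.04],[-0.106,0,0.07],[-0.106,0,0.08]]' --grip '[1,1,1,1,1]'

```text
time: 11.52
eef_pos: [0.5029, 0.1028, 0.0826]
tool_rot: [0.0, 0.678, 0.735, -0.001]
ft_force: [-6.1, -4.3, 26.2]
width: 0.0855
grasp_force: 13.1
```

>>> move_arm --angular '[[0,0,0],[0,0,0],[0,0,0],[0,0,0],[0,0,0],[0,0,0],[0,0,0],[0,0,0],[0,0,0],[0,0,0],[0,0,0],[0,0,0]]' --travel '[[0,0,0],[0.015,0,0],[0.04,0,0],[0.07,0,0],[0.1,0,0],[0.13,0,0],[0.16,0,0],[0.19,0,0],[0.21,0,0],[0.223,0,0],[0.228,0,0],[0.228,0,0]]' --grip '[1,1,1,1,1,1,1,1,1,1,1,1]'

```text
time: 13.02
eef_pos: [0.4979, 0.1617, 0.0837]
tool_rot: [-0.0, 0.678, 0.735, 0.001]
ft_force: [-5.5, 0.6, 17.5]
width: 0.0856
grasp_force: 8.9
```

>>> move_arm --angular '[[0,0,0],[0,0,0],[0,0,0],[0,0,0],[0,0,0],[0,0,0],[0,0,0]]' --travel '[[0,0,-0.03],[0,0,-0.06],[-0.056,0,-0.06],[-0.114,0,-0.06],[-0.114,0,-0.04],[-0.114,0,-0.01],[-0.114,0,0]]' --grip '[1,1,1,1,1,1,1]'

```text
time: 13.9
eef_pos: [0.5006, 0.1313, 0.0823]
tool_rot: [-0.0, 0.678, 0.735, -0.0]
ft_force: [-5.1, -4.3, 20.9]
width: 0.0856
grasp_force: 10.3
```

>>> move_arm --angular '[[0,0,0],[0,0,0],[0,0,0],[0,0,0],[0,0,0],[0,0,0],[0,0,0],[0,0,0],[0,0,0],[0,0,0],[0,0,0],[0,0,0]]' --travel '[[0,0,0],[0.015,0,0],[0.04,0,0],[0.07,0,0],[0.1,0,0],[0.13,0,0],[0.16,0,0],[0.19,0,0],[0.21,0,0],[0.223,0,0],[0.228,0,0],[0.228,0,0]]' --grip '[1,1,1,1,1,1,1,1,1,1,1,1]'

```text
time: 15.4
eef_pos: [0.4957, 0.1902, 0.0839]
tool_rot: [-0.0, 0.678, 0.735, 0.001]
ft_force: [-5.4, 0.3, 18.4]
width: 0.0851
grasp_force: 9.1
```

>>> move_arm --angular '[[0,0,0],[0,0,0],[0,0,0]]' --travel '[[0,0,-0.04],[0,0,-0.08],[0,0,-0.08]]' --grip '[1,1,1]'

```text
time: 15.78
eef_pos: [0.4967, 0.1881, 0.1032]
tool_rot: [0.0, 0.678, 0.735, 0.001]
ft_force: [-0.8, 0.4, -0.3]
width: 0.0852
grasp_force: 0.0
```

```bash
python3 - <<'E'
from h import *
for c in ['scene']:
    p,d,W=cloud(c);q=tube(W,d);q=q[q[:,2]<.083];print(c,rect(q[:,:2]))
togo([.502,.105,.0824],.078)
cv2.imwrite('pics/s3.png',cv2.resize(p[150:300,260:460,::-1],None,fx=3,fy=3))
E
```

```text
scene (array([495.7, 189.3]), array([186.2,  72.4]), 7.76)
t 15.825 pos [0.4964 0.1878 0.1027] F [ 0.3 -0.7 -0.7] w 0.0851 q [-0.05  0.49 -0.54  1.99  0.36  0.75 -0.73]
travel share [-0.332 -0.004  0.081] ang share [ 0.001 -0.     0.004]
```

View pics/s3.png

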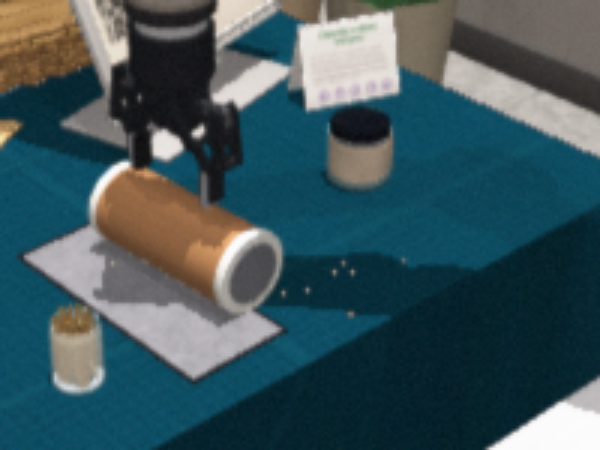

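The tube now lies half onto the mat, and the jars and card are untouched. I'll fit the axis to get an accurate remaining distance.

```bash
cat >> h.py <<'E'
from scipy.optimize import least_squares
def axis(W,d,y0,y1):
    q=tube(W,d,y0,y1);q=q[q[:,2]<.081]
    f=lambda a:np.hypot((q[:,1]-a[0]-a[1]*(q[:,0]-.5))*np.cos(a[1]),q[:,2]-a[2])-.0393
    r=least_squares(f,[(y0+y1)/2,.08,.04],loss='soft_l1',f_scale=.002)
    return np.round(r.x,4),np.percentile(q[:,0],[1,99]).round(3),round(float(np.abs(r.fun).mean()),4)
E
python3 - <<'E'
from h import *
for c in ['scene','top']:
    p,d,W=cloud(c);print(c,axis(W,d,.11,.25))
E
```

```text
scene (array([0.1804, 0.085 , 0.039 ]), array([0.406, 0.583]), 0.0029)
top (array([0.1837, 0.1396, 0.0384]), array([0.406, 0.425]), 0.002)
```

>>> move_arm --angular '[[0,0,0],[0,0,0],[0,0,0],[0,0,0],[0,0,0]]' --travel '[[-0.04,0,0],[-0.08,0,0],[-0.08,0,0.04],[-0.08,0,0.07],[-0.08,0,0.08]]' --grip '[1,1,1,1,1]'

```text
time: 16.55
eef_pos: [0.4977, 0.1688, 0.0835]
tool_rot: [0.0, 0.678, 0.735, -0.0]
ft_force: [-10.7, -3.7, 35.2]
width: 0.0854
grasp_force: 18.3
```

>>> move_arm --angular '[[0,0,0],[0,0,0],[0,0,0],[0,0,0],[0,0,0],[0,0,0],[0,0,0],[0,0,0],[0,0,0],[0,0,0],[0,0,0],[0,0,0]]' --travel '[[0,0,0],[0.01,0,0],[0.03,0,0],[0.055,0,0],[0.08,0,0],[0.105,0,0],[0.13,0,0],[0.155,0,0],[0.175,0,0],[0.19,0,0],[0.196,0,0],[0.196,0,0]]' --grip '[1,1,1,1,1,1,1,1,1,1,1,1]'

```text
time: 18.05
eef_pos: [0.4935, 0.2191, 0.0836]
tool_rot: [-0.0, 0.678, 0.735, 0.001]
ft_force: [-4.6, 0.6, 14.8]
width: 0.0859
grasp_force: 7.6
```

>>> move_arm --angular '[[0,0,0],[0,0,0],[0,0,0],[0,0,0],[0,0,0],[0,0,0],[0,0,0]]' --travel '[[0,0,-0.03],[0,0,-0.06],[-0.05,0,-0.06],[-0.098,0,-0.06],[-0.098,0,-0.04],[-0.098,0,-0.01],[-0.098,0,0]]' --grip '[1,1,1,1,1,1,1]'

```text
time: 18.92
eef_pos: [0.4959, 0.1932, 0.0834]
tool_rot: [0.0, 0.678, 0.735, 0.0]
ft_force: [-8.2, -3.0, 32.1]
width: 0.0851
grasp_force: 16.3
```

>>> move_arm --angular '[[0,0,0],[0,0,0],[0,0,0],[0,0,0],[0,0,0],[0,0,0],[0,0,0],[0,0,0],[0,0,0],[0,0,0],[0,0,0]]' --travel '[[0,0,0],[0.01,0,0],[0.03,0,0],[0.055,0,0],[0.08,0,0],[0.105,0,0],[0.13,0,0],[0.15,0,0],[0.165,0,0],[0.17,0,0],[0.17,0,0]]' --grip '[1,1,1,1,1,1,1,1,1,1,1]'

```text
time: 20.3
eef_pos: [0.4923, 0.2373, 0.0841]
tool_rot: [-0.0, 0.678, 0.735, 0.001]
ft_force: [-4.9, 0.4, 18.4]
width: 0.0856
grasp_force: 9.3
```

>>> move_arm --angular '[[0,0,0],[0,0,0],[0,0,0],[0,0,0],[0,0,0],[0,0,0],[0,0,0],[0,0,0]]' --travel '[[0,0,-0.04],[0,0,-0.1],[0,0,-0.2],[-0.15,0,-0.4],[-0.35,0,-0.5],[-0.55,0,-0.5],[-0.7,0,-0.5],[-0.7,0,-0.5]]' --grip '[1,1,1,1,1,1,1,1]'

```text
time: 21.3
eef_pos: [0.5065, 0.0564, 0.2077]
tool_rot: [0.001, 0.681, 0.733, -0.001]
ft_force: [0.3, 0.7, -0.3]
width: 0.0858
grasp_force: 0.0
```

```bash
python3 - <<'E'
from h import *
for c in ['scene','top']:
    p,d,W=cloud(c);print(c,axis(W,d,.16,.29))
q=tube(W,d,.16,.29);print(rect(q[:,:2]))
togo([.494,.215,.0824],.078)
cv2.imwrite('pics/t4.png',cv2.resize(p[130:280,220:420,::-1],None,fx=4,fy=4,interpolation=cv2.INTER_NEAREST))
E
```

```text
scene (array([0.2287, 0.0833, 0.0392]), array([0.401, 0.579]), 0.0026)
top (array([0.2277, 0.0823, 0.0384]), array([0.405, 0.582]), 0.0013)
(array([494. , 227.2]), array([180.9,  76.7]), 4.82)
t 21.4 pos [0.5064 0.0604 0.2079] F [ 0.2 -0.5  0.4] w 0.0851 q [ 0.24  0.31 -0.56  1.96  0.2   0.93 -0.35]
travel share [ 0.62  -0.001  0.502] ang share [ 0.001 -0.001  0.003]
```

View pics/t4.png

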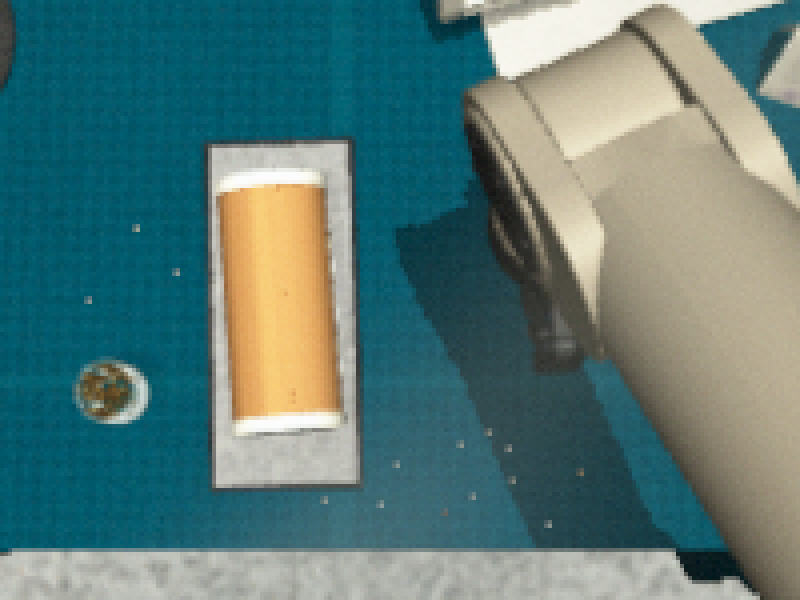

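The tube lies on the mat with mat showing on all four sides (tube centre is 1–2 mm off the mat centre), and the arm is clear.

```bash
python3 -c "
from rig import env
print(env.hand_in())"
```

```text
the job is handed in; nothing more can be done
None
```

The tube was rolled onto the mat in six fingertip strokes on its top and lies still about 1–2 mm from the mat's centre, with mat showing on all four sides; I saw no sign of the jars or card being disturbed, and I handed the job in at about 21 s (no verdict came back).

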